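Roll the teak staves home

ROBOT

A 6-joint arm with a two-finger parallel gripper is mounted at the origin on the work surface. World frame = base frame: x ahead of the robot, y to its left, z up, the work surface at z = 0. Lengths are in mm, angles in degrees, forces in N, time in s.
With the tool pointing down it reaches from about 350 to 850 mm from the base axis. Payload 8.1 kg.
Tool frame: the origin (TCP) lies midway between the tips of the shut fingers; the grasp point (between the pads) lies 19 mm behind it; z points along the fingers, y is the line along which they close (so a half turn about z gives the same grasp; the last joint's range is limited). The gripper opens to 85 mm and grips with 20 to 120 N. Pads are 22 mm wide; open, the fingers measure 114 mm over their backs; the gripper's body (76 mm by 85 mm) begins 54 mm behind the grasp point. The pads swing forward as they close: fully open they stand 13 mm farther back than shut.
Start: joints at [63.805, 7.471, 85.268, -0, 87.261, -4.893], TCP at [217.955, 559.018, 192.292] pointing down, gripper open.
Joint ranges: [-169.43, 169.43], [-51.17, 129.36], [1.28, 143.12], [-76.62, 256.62], [0, 156.53], [-152.29, 152.29]. Speed limits (degrees/s): [136.94, 136.94, 159.86, 180, 180, 180].

INTERFACE

Orientations are given as [roll, pitch, yaw] about the fixed x, y, z axes, in that order (R = Rz(yaw) Ry(pitch) Rx(roll)).
In Python, from bench import r gives the robot as it stands.
- The arm moves only by the tool apply_moves, never from a script. Its argument "steps" is a list of rows, each a list of 7 numbers: the opening, from -1 (shut) to 1 (fully open), then the shift along the tool's x, y, z in mm, then the turn, a rotation vector about the tool's x, y, z in units of 5 degrees (1.0 is 5 degrees). A call has exactly 8 rows; each row shifts and turns the commanded pose from where the row before left it, along the tool's axes as they then stand; what a row does not reach is not made up. A row lasts 1/10 s, in which the tool goes at most 50 mm and 8.59 degrees, less where a joint would pass 70% of its speed; a pose out of reach is approached as far as the arm can. A call is refused whole if a number of a shift passes 50 or a number of a turn 1, either way. A call with a gripper value outside its range is refused whole. The fingers move at their own pace and stop on an object; "squeeze" is the grip in N (left out, the last holds). Time passes only in rows, so rows that do not move let the fingers close, or fill a call up. It gives the time, the measured TCP pose, the force, the opening and the grip force at its end, in the units of the state.
- r.sense(): the state, without advancing time (a new reading comes with each control period).
- r.snapshot(name): name is "side" or "top"; returns a dict with "color" (384x512x3 uint8, blue, green, red), "depth" (384x512 float32, mm along the optical axis (not along the pixel's ray), 0 where there is no reading), "mtx" (3x3 intrinsics, pixels), "T" (4x4, takes a point from camera to world coordinates). Camera axes: x right, y down, z forward; pixel columns grow to the right and rows downward; lengths in mm; the calibration is good to about 2 mm. A picture is of the moment at which its call begins.
- r.hand_in(): hands the job in; it is judged then, once.
The state is a dict: "time": time; "joint_pos": joint angles; "qd": joint speeds; "joint_efforts": joint torques, N m; "tool_pos": TCP position; "tcp_rot": TCP orientation; "ft_force": force on the tool from outside, world axes, zero at the start; "wrist_torque": the same for the moment, N m; "finger_gap": finger opening in mm; "grip_force": force on a finger pad.
Only numpy, scipy, OpenCV 4.12 (cv2) and the standard library are available. Lean on these libraries where they do the work, as an engineer would, in place of code of your own. Each camera call takes 0.05 s, during which the arm holds its last target. There are 200 camera calls.

TASK

Press down the spring clip at the front of the clear acrylic box so its lid pops up, then swing the lid right back until it rests open. Take the roller out by its handle and roll it under steady, moderate pressure along the teak panel from end to end until all six staves are pushed fully home, flush with the frame, without bearing down hard and without the gripper touching the panel. Hang the roller back gently on the two ledges in the box, let go, and leave the lid open and the things standing around undisturbed.

Things in the scene. Friction and masses are not known exactly. Their poses are not given: they have to be found in the camera images.
- box: Clear acrylic flip-top box, fixed. Outside 154 (x) x 140 (y) mm, walls 5 mm thick (inside 144 x 130 mm), rim 136 mm high, lid on top to 141 mm. Origin: centre of its underside; z up; x points from the clip side (-x, towards the robot) to the lid hinge side (+x).
- box_rest (a point): Where the roller's origin belongs: middle between two wooden ledges, level with their tops, 78 mm above the box's origin. The ledges stand inside along the two x end walls, from 52 to 72 mm either side of the middle, each 130 mm long along y; the roller's cross-bar lies across them.
- lid (a joint): Lid angle, rad: 0 shut (held by the clip), grows as its front (-x) edge rises, stop at 1.9 where it leans back by its weight. Once freed, the plunger pops it up to about 1.05 rad, where it stays until pushed on; beyond about 1.6 rad it falls slowly to its stop. A clear plate 156 (front to hinge) x 140 x 5 mm, 100 g, steel strip along the front edge.
- lid_edge (a point): Middle of the lid's front edge, 156 mm from the hinge; moves with the lid.
- lid_hinge (a point): Middle of the lid's hinge line, which runs along the box's y, 77 mm towards +x from the box's centre, 138.5 mm above its underside. The spring plunger, a steel pin 10 mm thick, stands in the box's corner at x 57, y 55 mm from the box's centre, level with the rim; it rises 26 mm above the rim once the lid is freed.
- clip_pad (a point): Place to press on the steel clip: top of its pad, 117 mm above the box's underside, 122 mm to -x of its centre when up. Pad 50 mm wide (box y), reaching 87 to 137 mm to -x of the centre. It rocks about an axis along y 37 mm towards the box from here; pressed about 7 mm down (3 N) it frees the lid; stop at 11 mm (4.5 N). Springs back by itself.
- roller: Sprung hand roller, about 400 g, loose, starts hanging in the box. Origin: centre of the underside of its wooden cross-bar (130 along x, 36 along y, 16 mm thick), whose ends lie on the ledges; z up. It rolls along its own y.
- roller_handle (a point): Centre of the roller's handle, 35 mm above the roller's origin: a wooden block on the cross-bar, 50 (x) x 26 (y) mm, from 16 to 54 mm above the origin. Grip it across y.
- axle (a point): Middle of the drum's axle, 42 mm below the roller's origin when unloaded. Rubber drum, 40 mm diameter, 70 mm long along the roller's x, in a steel fork 86 mm wide; its lowest line is 62 mm below the origin. The fork springs up towards the cross-bar under load: 3 N to start, 1 N per mm more, 12 mm travel (15 N), then rigid.
- drum (a joint): Turn of the drum on its axle, rad, starts at 0, turns freely either way; 20 mm of rolling per rad.
- panel: Teak stave panel, fixed: frame 130 (x) x 200 (y) mm, top 14 mm above the origin, the centre of its underside; z up. Six pale staves, 89 (x) by 25 mm (y), side by side along y at -65, -39, -13, 13, 39, 65 mm (1 mm gaps), at first 3 mm proud (top at 17 mm). A stave moves only straight down, needs a little over 5 N, and stays where pushed; home is flush with the frame.
- stave0 (a joint): How far stave 0 (centre at y = -65 mm in the panel's frame) has been pushed down, m: 0 proud, 0.003 fully home.
- stave1 (a joint): How far stave 1 (centre at y = -39 mm in the panel's frame) has been pushed down, m: 0 proud, 0.003 fully home.
- stave2 (a joint): How far stave 2 (centre at y = -13 mm in the panel's frame) has been pushed down, m: 0 proud, 0.003 fully home.
- stave3 (a joint): How far stave 3 (centre at y = 13 mm in the panel's frame) has been pushed down, m: 0 proud, 0.003 fully home.
- stave4 (a joint): How far stave 4 (centre at y = 39 mm in the panel's frame) has been pushed down, m: 0 proud, 0.003 fully home.
- stave5 (a joint): How far stave 5 (centre at y = 65 mm in the panel's frame) has been pushed down, m: 0 proud, 0.003 fully home.
- jar_a: Bystander: glass jar with purple lid, 60 mm wide, 85 mm high, origin under its centre.
- jar_b: Bystander: glass jar with purple lid, 68 mm wide, 95 mm high, origin under its centre.
- jar_c: Bystander: glass jar with purple lid, 60 mm wide, 85 mm high, origin under its centre.
- sugar_bowl: Bystander: white ceramic sugar bowl with hinged lid, 104 mm wide, 102 mm high, origin under its centre.
- mug: Bystander: blue mug, 80 mm wide, 90 mm high, origin under its centre.
- spoon: Bystander: bamboo feeding spoon, 170 mm long, lying along its x.
- strainer: Bystander: steel tea strainer, bowl 72 mm wide, 30 mm high, handle to its -x, 130 mm long.
Not all that is in view belongs to the job. What is meant by the panel is not yellow, and is the larger of those in its own colour.

How it is judged:
By the outcome, as a careful person would: the job done as asked, in the order asked, and still so for the second after the job is handed in, with the robot touching nothing.
It also fails if it takes over 72 s, if anything falls off the work surface, if the arm or the gripper's body presses on something with over 40 N, if the wrist force passes 120 N, or if a joint passes its speed limit or range.

## Working session

There is one attempt and no reset: what is moved stays moved. The work goes in short steps, Python scripts to look and compute and a tool call to move; the robot and the scene stay as the last step left them, time stands still between calls to the robot, and variables do not carry over. Pictures are saved under pics/ and viewed, at most 14 in all, crops included, and the job is handed in when it is done.

Besides the shell and the picture viewer there is one more tool, called after "Emit:" as name(argument=value, ...) on one line, values as JSON. apply_moves: Moves the arm, as the interface text tells. Its arguments: {"type":"object","properties":{"steps":{"type":"array"},"squeeze":{"type":"number"}},"required":["steps"]}

```bash
mkdir -p pics; ls; cat > h.py <<'E'
import numpy as np, cv2
from bench import r
def px2w(s,u,v,z):
    K,T=s["mtx"],s["T"]; d=T[:3,:3]@np.linalg.inv(K)@[u,v,1]; o=T[:3,3]
    return o+d*(z-o[2])/d[2]
def cloud(s):
    K,T=s["mtx"],s["T"]; D=s["depth"].astype(float); v,u=np.indices(D.shape)
    p=np.stack([(u-K[0,2])/K[0,0]*D,(v-K[1,2])/K[1,1]*D,D],-1)
    w=p@T[:3,:3].T+T[:3,3]; w[D==0]=np.nan; return w
E
python3 - <<'E'
from h import *
for n in("top","side"):
    s=r.snapshot(n); cv2.imwrite(f"pics/{n}0.png",cv2.resize(s["color"],None,fx=1.5,fy=1.5)); np.savez(f"{n}0.npz",**s); print(n,s["T"].round(2).tolist(),s["mtx"].tolist())
print(r.sense())
E
```

```text
pics
top [[0.0, -1.0, 0.04, 488.29], [-1.0, -0.0, 0.02, -98.81], [-0.02, -0.04, -1.0, 1440.08], [0.0, 0.0, 0.0, 1.0]] [[477.79050217412725, 0.0, 245.820498194676], [0.0, 477.79050217412725, 184.65777950837926], [0.0, 0.0, 1.0]]
side [[0.99, -0.09, 0.14, 389.75], [-0.17, -0.61, 0.77, -1011.5], [0.01, -0.79, -0.62, 849.2], [0.0, 0.0, 0.0, 1.0]] [[429.0013474514274, 0.0, 255.34173315669398], [0.0, 429.0013474514274, 193.33911522008742], [0.0, 0.0, 1.0]]
{'time': 0.1, 'joint_pos': array([ 6.38044888e+01,  7.51209501e+00,  8.53230121e+01,  7.71577425e-04,
        8.72625482e+01, -4.89285578e+00]), 'qd': array([-0.12018799, -0.05623508,  0.01967566,  0.04672022,  0.02759577,
       -0.00809631]), 'joint_efforts': array([ 6.31968160e-04, -5.70947242e+01, -5.01944733e+01, -2.96569006e-04,
        8.04671872e-03, -1.86982300e-05]), 'tool_pos': array([217.69759487, 558.50496598, 191.33596408]), 'tcp_rot': array([-1.79902766e+02, -9.09710062e-03,  1.58697299e+02]), 'ft_force': array([-1.36553813, -0.27888384, -0.17093492]), 'wrist_torque': array([0.01955611, 0.05866533, 0.03165437]), 'grip_force': 0.0, 'finger_gap': 85.66994151075963}
```

View pics/top0.png

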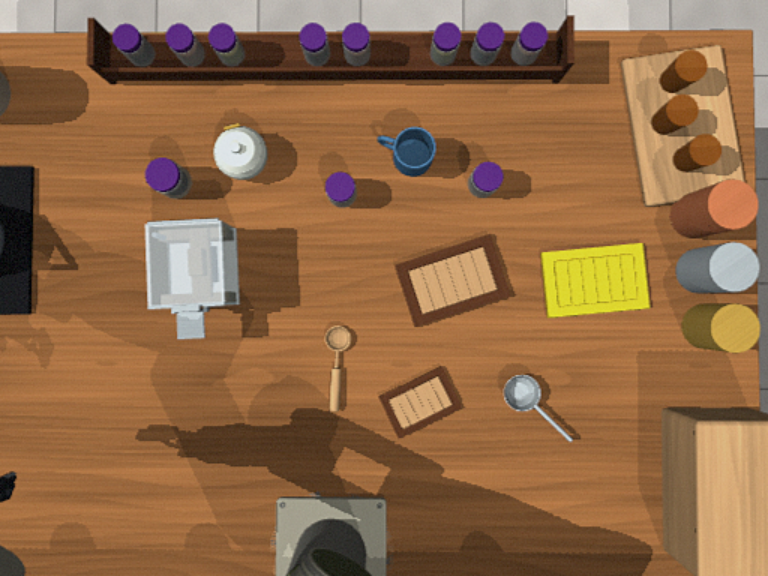

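View pics/side0.png

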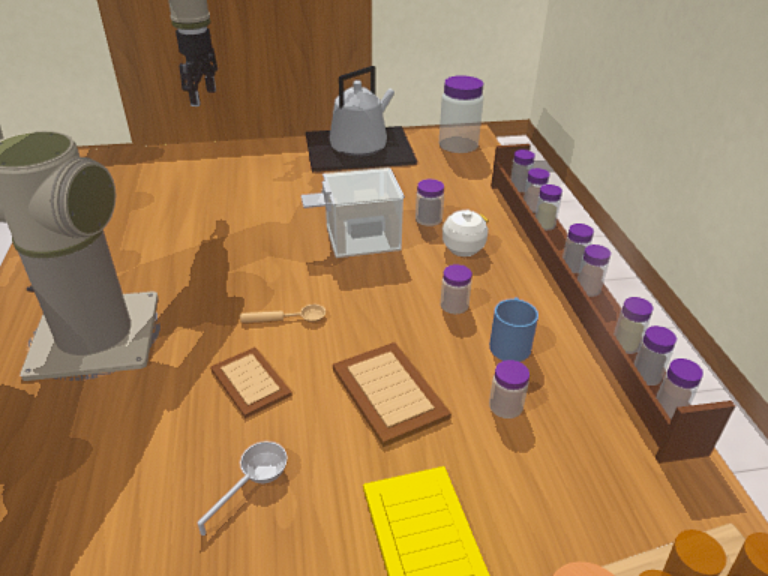

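Top view: the panel candidates (1.5x pixels) are the large teak panel (454,280), the small teak panel (421,402) and the yellow panel (596,279). I choose the large teak one at (454,280). The box is at about (192,264) with its clip at (190,322). I'll check both in a close crop and measure them.

```bash
python3 - <<'E'
from h import *
s=dict(np.load("top0.npz")); c=s["color"]
a=cv2.resize(c[135:235,90:170],None,fx=5,fy=5,interpolation=cv2.INTER_CUBIC); b=cv2.resize(c[145:225,255:345],None,fx=4,fy=4,interpolation=cv2.INTER_CUBIC)
im=np.zeros((500,765,3),np.uint8); im[:,:400]=a; im[:320,405:]=b
cv2.imwrite("pics/crop1.png",im)
# panel
hsv=cv2.cvtColor(c,cv2.COLOR_BGR2HSV)
sub=np.zeros(c.shape[:2],np.uint8); sub[150:222,258:348]=1
print("frame px",hsv[185,272],c[185,272],"stave",c[187,300],"table",c[220,300],"clip",c[215,127],hsv[215,127])
for nm,lo,hi,z in(("frame",(0,0,20),(255,255,110),14),("stave",(0,0,0),(0,0,0),17)):
    if nm=="frame": m=(hsv[...,2]<110)&(sub>0)
    else: m=(c[...,0]>95)&(c[...,2]>190)&(sub>0)
    m=m.astype(np.uint8)
    cs,_=cv2.findContours(m,cv2.RETR_EXTERNAL,cv2.CHAIN_APPROX_NONE); 
    pts=np.vstack([k for k in cs if cv2.contourArea(k)>(200 if nm=="frame" else 20)])[:,0].astype(float)
    W=np.array([px2w(s,u,v,z)[:2] for u,v in pts]).astype(np.float32)
    print(nm,m.sum(),cv2.minAreaRect(W))
w=cloud(s)
print("table z",np.nanmedian(w[240:300,150:200,2]))
np.set_printoptions(linewidth=250,suppress=True)
print(w[140:232:3,92:166:4,2].round(0))
E
```

```text
frame px [ 12 172  83] [27 50 83] stave [117 166 210] table [ 66 112 172] clip [186 186 173] [ 90  18 186]
frame 1453 ((541.2279663085938, -243.62908935546875), (133.27671813964844, 208.9246826171875), 18.167020797729492)
stave 1395 ((541.7529907226562, -237.98486328125), (87.03227233886719, 152.50885009765625), 18.13671112060547)
table z -0.5880693435099147
[[  3.   1.   3.  -2.   2.   3.  -4.  -1.  -3.   3.   1.   7.  -5.  -1.   3.  -6.  -2.  -0.   2.]
 [ -1.   3.   3.  -6.   1.  -1.   2.  -1.  -5.   1.   0.  -2.  -3.  -1.  -0.  -1.   3.  -5.  -1.]
 [ -0.   3.  -5.  -0.   1.  -2.   3. 142. 135. 145. 145. 140. 143. 142.  -1.  -2.  -2.   5.  -6.]
 [ -0. 139. 148. 143. 142. 138. 143. 138. 141. 143. 137. 143. 143. 145. 129.   1.  -0.  -1.  -1.]
 [  3. 144. 142. 145. 144. 146. 140. 141. 142. 139. 143. 143. 138. 147. 123.  74.  17.  -1.  -4.]
 [ -3. 143. 139. 147. 140. 145. 143. 147. 140. 140. 138. 141. 141. 142. 126.  74.  13.  -5.  -2.]
 [  5.  -1. 142. 142. 138. 142. 143. 144. 141. 143. 140. 139. 149. 143. 125.  78.  21.  -1.   4.]
 [ -2.  -2. 139. 138. 139. 143. 145. 141. 144. 141. 1
[... 1599 characters left out ...]
7.  -1.   2.]
 [  5.   7.  -2.   5.  -1.  -4.  -1. 117. 116. 120. 113.  -1.  -0.  -3.   1.  -3.   0.   0.   2.]
 [ -5.  -1.   4.   2.   2.   5.  -2. 115. 118. 119. 116.  -1.  -3.   3.  -2.   3.  -5.   5.   3.]
 [  1.   2.   3.   2.  -0.   4.   8. 115. 115. 119. 114.  -5.   1.  -2.   2.   0.  -3.  -2.  -0.]
 [ -5.  -0.  -5.   1.   3.   3.   1. 118. 112. 116. 119.  -4.  -6.   3.   2.  -2.  -2.   1.  -1.]
 [  0.   1.   2.  -1.  -2.  -6.   1. 115. 114. 117. 119.   3.   1.   4.   4.  -2.  -2.   4.  -2.]
 [  1.  -1.   3.   1.  -1.  -8.  -2.  -1.  -4.   2.   0.  -6.  -4.   1.  -2.   4.   2.  -4.  -2.]
 [ -3.   6.   1.  -1.  -0.  -1.   4.   2.  -3.  -3.  -1.   5.   3.   1.  -0.  -3.   1.  -1.   6.]]
```

View pics/crop1.png

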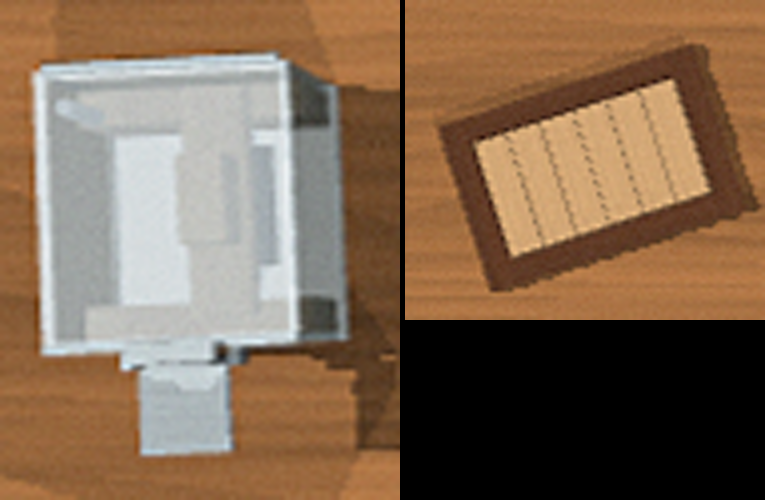

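Crop: the left half shows the box, slightly yawed, with its clip pad at crop (185,410) and the roller cross-bar seen through the lid at x~215. The right half confirms the large teak panel with six pale staves, so the choice stands. Next I compute the poses.

```bash
python3 - <<'E'
from h import *
s=dict(np.load("top0.npz")); c=s["color"]; w=cloud(s); z=cv2.medianBlur(np.nan_to_num(w[...,2]).astype(np.float32),5)
sub=np.zeros(z.shape,bool); sub[130:240,85:165]=1
for nm,lo,hi,zz in(("lid",134,152,141),("pad",108,125,117)):
    m=((z>lo)&(z<hi)&sub)
    if nm=="lid": m[206:]=0
    else: m[:208]=0
    m=m.astype(np.uint8); m=cv2.morphologyEx(m,cv2.MORPH_OPEN,np.ones((5,5),np.uint8))
    k=max(cv2.findContours(m,cv2.RETR_EXTERNAL,cv2.CHAIN_APPROX_NONE)[0],key=cv2.contourArea)[:,0]
    W=np.array([px2w(s,u,v,zz)[:2] for u,v in k],np.float32); print(nm,m.sum(),cv2.minAreaRect(W),W.mean(0))
# hand-read corners in crop (5x): lid top z=141
P=lambda x,y,z:px2w(s,90+(x-2)/5,135+(y-2)/5,z)
C=np.array([P(37,70,141),P(285,57,141),P(297,338,141),P(45,352,141)]); print(C.round(0),C.mean(0))
Q=np.array([P(140,370,117),P(228,366,117),P(231,450,117),P(142,455,117)]); print(Q.round(0),Q.mean(0))
# side view: panel staves
t=dict(np.load("side0.npz")); d=t["color"]; sub=np.zeros(z.shape,np.uint8); sub[225:300,220:305]=1
m=((d[...,0]>95)&(d[...,2]>190)&(sub>0)).astype(np.uint8)
cs=cv2.findContours(m,cv2.RETR_EXTERNAL,cv2.CHAIN_APPROX_NONE)[0]; pts=np.vstack([k for k in cs if cv2.contourArea(k)>20])[:,0]
print("staves side",m.sum(),cv2.minAreaRect(np.array([px2w(t,u,v,17)[:2] for u,v in pts],np.float32)))
# side pad
wt=cloud(t); g=t["mtx"]
cv2.imwrite("pics/side_box.png",cv2.resize(d[105:180,190:285],None,fx=8,fy=8,interpolation=cv2.INTER_CUBIC))
E
```

```text
lid 3031 ((565.9596557617188, 261.7200927734375), (163.26296997070312, 141.87359619140625), 3.000776529312134) [566.46814 261.81213]
pad 313 ((453.7341003417969, 255.91127014160156), (47.424583435058594, 47.451637268066406), 0.6590186357498169) [455.61563 256.2904 ]
[[640. 333. 141.]
 [647. 196. 141.]
 [493. 188. 141.]
 [485. 326. 141.]] [566.54902832 261.05943595 141.        ]
[[476. 281. 117.]
 [478. 232. 117.]
 [431. 230. 117.]
 [428. 279. 117.]] [453.25047975 255.46982057 117.        ]
staves side 1448 ((539.8234252929688, -239.28265380859375), (90.30339813232422, 154.8517303466797), 18.199872970581055)
```

View pics/side_box.png

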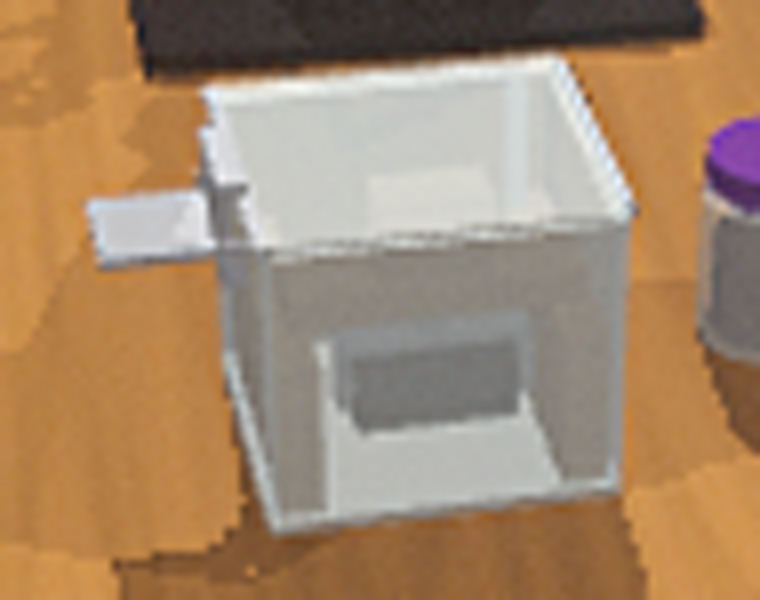

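Side crop: the box with its clip pad at crop (150,230), and the drum hanging low inside at (440,380). My poses: box centre (567.5,261), yaw 3°; panel centre (541,-239), yaw 18.2°. Next I shut the gripper and move to above the clip.

Emit:
apply_moves(steps=[[-1,-36,-23,3,0,0,0],[-1,-36,-23,3,0,0,0],[-1,-36,-23,3,0,0,0],[-1,-36,-23,3,0,0,0],[-1,-36,-23,3,0,0,0],[-1,-36,-23,3,0,0,0],[-1,-36,-23,3,0,0,0],[-1,-36,-23,3,0,0,0]], squeeze=60)

```text
time: 0.9
tool_pos: [419.9, 281.3, 167.9]
tcp_rot: [-180.0, -0.0, 158.7]
ft_force: [0.7, 0.7, 0.4]
finger_gap: 0.2
grip_force: 0.0
```

Emit:
apply_moves(steps=[[-1,-30,-18,0,0,0,0],[-1,0,0,0,0,0,-0.97],[-1,0,0,0,0,0,-0.97],[-1,0,0,0,0,0,-0.97],[-1,0,0,0,0,0,-0.97],[-1,0,0,0,0,0,-0.97],[-1,0,0,0,0,0,0],[-1,0,0,0,0,0,0]])

```text
time: 1.7
tool_pos: [440.6, 255.2, 168.0]
tcp_rot: [-180.0, -0.0, -177.2]
ft_force: [-0.1, -0.2, -0.6]
finger_gap: -0.3
grip_force: 0.0
```

```bash
cat >> h.py <<'E'
B=np.array([567.5,261.2]);BY=3.0;PC=np.array([540.8,-238.6]);PY=18.15
def fr(C,yaw,x,y):
    a=np.radians(yaw);return C+[x*np.cos(a)-y*np.sin(a),x*np.sin(a)+y*np.cos(a)]
def to(x,y,z,yaw=None):
    "shift in present tool axes, then turn about tool z"
    from scipy.spatial.transform import Rotation as R
    s=r.sense();M=R.from_euler('xyz',s["tcp_rot"],degrees=True)
    d=M.inv().apply(np.array([x,y,z])-s["tool_pos"])
    print("t",round(s["time"],2),"pos",s["tool_pos"].round(1),"rot",s["tcp_rot"].round(1),"F",s["ft_force"].round(1),"gap",round(s["finger_gap"],1),"grip",round(s["grip_force"],1),"| shift",d.round(1),"turn units",None if yaw is None else round(-((yaw-s["tcp_rot"][2]+180)%360-180)/5,2))
E
python3 -c "
from h import *
to(*fr(B,BY,-127,0),125,183)"
```

```text
t 1.7 pos [440.6 255.2 168. ] rot [-180.    -0.  -177.2] F [-0.1 -0.2 -0.6] gap -0.3 grip 0.0 | shift [-0.1 -0.6 43. ] turn units -0.04
```

Emit:
apply_moves(steps=[[-1,0,0,22,0,0,0],[-1,0,0,18,0,0,0],[-1,0,0,6,0,0,0],[-1,0,0,5,0,0,0],[-1,0,0,4,0,0,0],[-1,0,0,4,0,0,0],[-1,0,0,0,0,0,0],[-1,0,0,0,0,0,0]])

```text
time: 2.5
tool_pos: [441.1, 255.4, 109.7]
tcp_rot: [180.0, 0.0, -177.1]
ft_force: [-1.0, -0.6, 0.0]
finger_gap: -0.1
grip_force: 0.0
```

```bash
python3 - <<'E'
from h import *
s=r.snapshot("side"); cv2.imwrite("pics/s1.png",cv2.resize(s["color"][60:220,150:340],None,fx=4,fy=4)[:600]);to(500,250,245)
E
```

```text
t 2.55 pos [441.1 255.4 109.8] rot [ 180.     0.  -177.1] F [ 0.3 -0.4 -0.3] gap 0.4 grip 0.0 | shift [ -58.6   -8.4 -135.2] turn units None
```

View pics/s1.png

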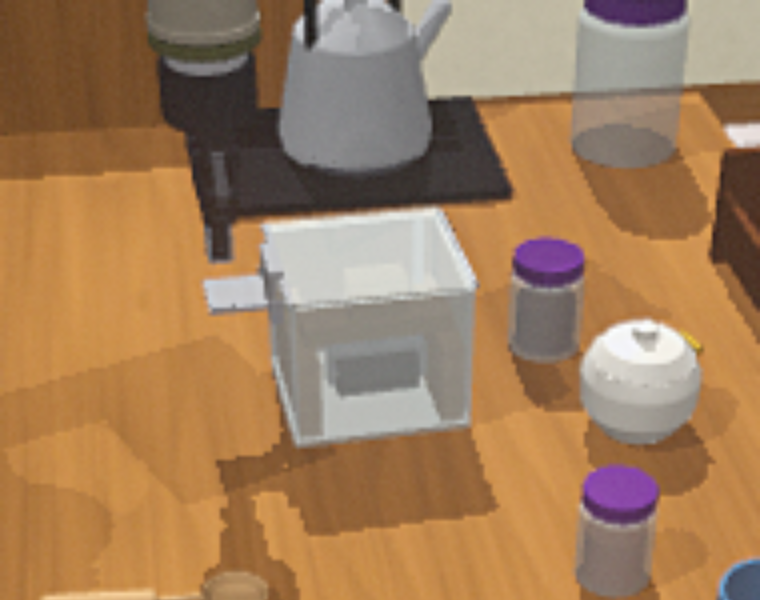

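Picture: the fingertips at crop (220,260) show above and behind the pad at (235,293), with no contact and the lid still shut. I'll check this by projection.

```bash
python3 - <<'E'
from h import *
def proj(s,p):
    q=np.linalg.inv(s["T"])@[*p,1]; u=s["mtx"]@q[:3]; return (u[:2]/u[2]).round(1)
s=r.snapshot("side"); t=r.snapshot("top"); p=r.sense()["tool_pos"]
# crop px -> full: 150+x/4, 60+y/4
print("tip crop",(proj(s,p)-[150,60])*4,"top",proj(t,p))
for x,y in((-137,25),(-137,-25),(-90,-25)): print((proj(s,[*fr(B,BY,x,y),117])-[150,60])*4)
for y in(70,-70):
  for x in(-77,77): print("rim",(proj(s,[*fr(B,BY,x,y),141])-[150,60])*4)
w=cloud(s); print("tip depth pts",w[60+255//4,150+219//4-1:150+219//4+3].round(0).tolist(),w[60+240//4,150+219//4].round(0))
print("pad side pts",w[60+293//4,150+225//4:150+255//4].round(0).tolist()[:4])
cv2.imwrite("pics/t1.png",cv2.resize(t["color"][120:250,70:190],None,fx=4.5,fy=4.5,interpolation=cv2.INTER_CUBIC))
E
```

```text
tip crop [221.2 299.2] top [127.3 220.9]
[204.8 278.8]
[212.  308.4]
[268.4 302.8]
rim [265.6 222. ]
rim [438.8 205.6]
rim [291.6 303.2]
rim [477.2 284. ]
tip depth pts [[436.0, 237.0, 165.0], [439.0, 242.0, 162.0], [442.0, 244.0, 161.0], [446.0, 241.0, 162.0]] [440. 243. 172.]
pad side pts [[444.0, 254.0, 117.0], [447.0, 255.0, 116.0], [450.0, 253.0, 117.0], [454.0, 254.0, 116.0]]
```

View pics/t1.png

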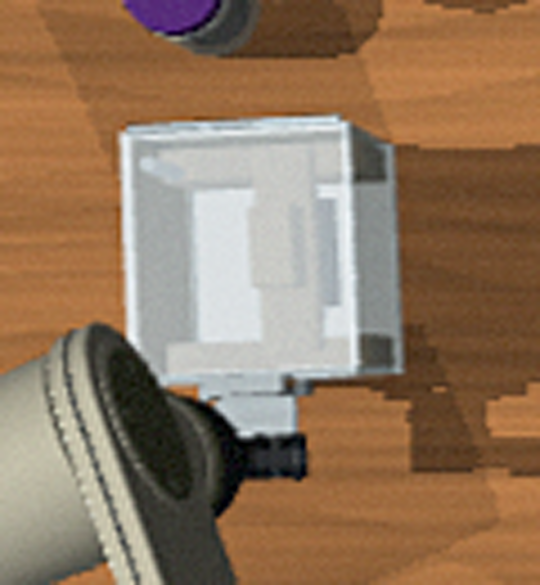

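```bash
python3 - <<'E'
from h import *
def proj(s,p):
    q=np.linalg.inv(s["T"])@[*p,1]; u=s["mtx"]@q[:3]; return (u[:2]/u[2]).round(1)
s=dict(np.load("side0.npz")); print("start tip proj x1.5",proj(s,[218,559,192])*1.5)
w=cloud(s); m=(abs(w[...,0]-218)<80)&(abs(w[...,1]-559)<90)&(w[...,2]>100)&(w[...,2]<400); P=w[m]; print(len(P),np.percentile(P[:,2],[0,1,5,50]) if len(P) else 0)
s=r.snapshot("side"); w=cloud(s); print(r.sense()["tool_pos"],r.sense()["joint_pos"].round(1))
m=(abs(w[...,0]-441)<30)&(abs(w[...,1]-250)<35)&(w[...,2]>125)&(w[...,2]<420); v,u=np.nonzero(m); P=w[m]
for z in range(120,420,20):
    k=(P[:,2]>=z)&(P[:,2]<z+20)
    if k.sum(): print(z,k.sum(),P[k].min(0).round(0),P[k].max(0).round(0),"px",u[k].min(),u[k].max(),v[k].min(),v[k].max())
E
```

```text
start tip proj x1.5 [206.55 118.35]
842 [243.56039027 247.49891242 257.73845875 332.53139604]
[441.09900974 255.376911   109.66438386] [ 24.3  -3.5 105.2  -0.   78.2 -68.6]
140 18 [432. 241. 148.] [453. 253. 160.] px 202 208 122 125
160 36 [430. 236. 161.] [453. 257. 180.] px 201 208 117 123
180 24 [428. 221. 180.] [456. 262. 200.] px 200 209 112 118
200 21 [424. 216. 200.] [453. 261. 220.] px 198 208 105 115
220 31 [425. 224. 221.] [459. 258. 239.] px 198 209 101 107
240 65 [421. 215. 240.] [461. 272. 259.] px 196 209 93 104
260 46 [412. 215. 260.] [470. 234. 280.] px 193 212 90 98
280 116 [412. 215. 280.] [471. 234. 300.] px 193 212 84 92
300 123 [411. 215. 300.] [469. 237. 320.] px 192 211 79 87
320 103 [412. 215. 320.] [471. 245. 340.] px 192 211 72 80
340 92 [411. 215. 340.] [471. 231. 360.] px 191 211 66 74
360 99 [412. 215. 360.] [469. 229. 380.] px 191 210 60 67
380 116 [411. 215. 380.] [470. 230. 400.] px 190 210 52 60
400 110 [411. 215. 400.] [471. 230. 420.] px 189 210 46 54
```

The camera puts the real fingertips at z≈150, while the reported TCP is 110. The tool is about 40 mm higher than reported, and x and y agree. I'll calibrate by touching the pad slowly and watching the force.

Emit:
apply_moves(steps=[[-1,0,0,10,0,0,0],[-1,0,0,8,0,0,0],[-1,0,0,4,0,0,0],[-1,0,0,2,0,0,0],[-1,0,0,2,0,0,0],[-1,0,0,2,0,0,0],[-1,0,0,0,0,0,0],[-1,0,0,0,0,0,0]])

```text
time: 3.5
tool_pos: [440.9, 255.3, 81.4]
tcp_rot: [180.0, 0.0, -177.1]
ft_force: [-0.0, -0.0, 0.4]
finger_gap: -0.2
grip_force: 0.0
```

```bash
cat >> h.py <<'E'
def tip(x,y,lo=60,name="side"):
    s=r.snapshot(name);w=cloud(s);m=(abs(w[...,0]-x)<25)&(abs(w[...,1]-y+5)<30)&(w[...,2]>lo)&(w[...,2]<400);return np.sort(w[m][:,2])[:12].round(0)
E
python3 - <<'E'
from h import *
to(500,250,245); print(tip(441,255,121))
E
```

```text
t 3.5 pos [440.9 255.3  81.4] rot [ 180.     0.  -177.1] F [-0.  -0.   0.4] gap -0.2 grip 0.0 | shift [ -58.7   -8.4 -163.6] turn units None
[123. 123. 124. 124. 125. 127. 127. 128. 129. 129. 129. 130.]
```

Emit:
apply_moves(steps=[[-1,0,0,3,0,0,0],[-1,0,0,2,0,0,0],[-1,0,0,1,0,0,0],[-1,0,0,1,0,0,0],[-1,0,0,1,0,0,0],[-1,0,0,1,0,0,0],[-1,0,0,0,0,0,0],[-1,0,0,0,0,0,0]])

```text
time: 4.35
tool_pos: [441.1, 255.4, 72.6]
tcp_rot: [180.0, 0.0, -177.1]
ft_force: [1.2, 1.2, 3.4]
finger_gap: -0.2
grip_force: 1.6
```

Emit:
apply_moves(steps=[[-1,0,0,1,0,0,0],[-1,0,0,1,0,0,0],[-1,0,0,0,0,0,0],[-1,0,0,0,0,0,0],[-1,0,0,0,0,0,0],[-1,0,0,0,0,0,0],[-1,0,0,0,0,0,0],[-1,0,0,0,0,0,0]])

```text
time: 5.15
tool_pos: [440.9, 255.3, 70.3]
tcp_rot: [180.0, 0.0, -177.1]
ft_force: [2.5, 0.8, 5.1]
finger_gap: -0.2
grip_force: 2.0
```

```bash
cat >> h.py <<'E'
def lid():
    s=r.snapshot("side");w=cloud(s);a=np.radians(BY);d=w[...,:2]-B;bx=d@[np.cos(a),np.sin(a)];by=d@[-np.sin(a),np.cos(a)]
    m=(bx>-65)&(bx<190)&(abs(by)<64)&(w[...,2]>150)&(w[...,2]<310); 
    if m.sum()<30: return m.sum(),"shut?"
    return m.sum(),"lid angle",np.median(np.arctan2(w[m][:,2]-138.5,77-bx[m])).round(2),"z top",np.percentile(w[m][:,2],98)
E
python3 - <<'E'
from h import *
to(500,250,245); print(lid())
E
```

```text
t 5.15 pos [440.9 255.3  70.3] rot [ 180.     0.  -177.1] F [2.5 0.8 5.1] gap -0.2 grip 2.0 | shift [ -58.8   -8.3 -174.6] turn units None
(np.int64(551), 'lid angle', np.float64(0.48), 'z top', np.float64(209.70015234699622))
```

Emit:
apply_moves(steps=[[-1,0,0,-12,0,0,0],[-1,0,0,-18,0,0,0],[-1,0,0,-18,0,0,0],[-1,0,0,-18,0,0,0],[-1,0,0,-18,0,0,0],[-1,0,0,-18,0,0,0],[-1,0,0,-18,0,0,0],[-1,0,0,-15,0,0,0]])

```text
time: 6.0
tool_pos: [440.2, 255.0, 206.2]
tcp_rot: [-180.0, -0.1, -177.0]
ft_force: [0.4, 0.1, 0.9]
finger_gap: 0.1
grip_force: 0.0
```

```bash
python3 - <<'E'
from h import *
print(lid()); print(tip(441,255,150)); to(*fr(B,BY,-12,0),207,183)
E
```

```text
(np.int64(179), 'lid angle', np.float64(0.99), 'z top', np.float64(271.0127334961686))
[249. 249. 250. 250. 250. 251. 251. 252. 254. 255. 255. 255.]
t 6.1 pos [441.6 255.7 207.7] rot [ 179.9    0.2 -177.1] F [ 0.5 -0.1  0.7] gap 0.5 grip 0.0 | shift [-114.   -1.    1.] turn units -0.01
```

The lid has popped to about 1.0 rad. Now I push it back.

Emit:
apply_moves(steps=[[-1,-15,0,0,0,0,0],[-1,-18,0,0,0,0,0],[-1,-18,0,0,0,0,0],[-1,-18,0,0,0,0,0],[-1,-15,0,0,0,0,0],[-1,-12,0,0,0,0,0],[-1,-8,0,0,0,0,0],[-1,-8,0,0,0,0,0]])

```text
time: 6.9
tool_pos: [552.5, 260.9, 204.2]
tcp_rot: [-180.0, -0.1, -177.1]
ft_force: [-0.2, 0.4, -0.7]
finger_gap: -0.1
grip_force: 0.0
```

Emit:
apply_moves(steps=[[-1,-7,0,0,0,0,0],[-1,-7,0,0,0,0,0],[-1,-7,0,0,0,0,0],[-1,-7,0,0,0,0,0],[-1,-7,0,0,0,0,0],[-1,-7,0,0,0,0,0],[-1,-7,0,0,0,0,0],[-1,-7,0,0,0,0,0]])

```text
time: 7.7
tool_pos: [613.2, 264.7, 214.8]
tcp_rot: [179.8, 0.8, -177.1]
ft_force: [-3.7, -3.7, 35.7]
finger_gap: -0.2
grip_force: 5.2
```

```bash
python3 - <<'E'
from h import *
print(lid()); to(*fr(B,BY,90,0),207,183)
E
```

```text
(np.int64(379), 'lid angle', np.float64(1.37), 'z top', np.float64(307.738082629381))
t 7.75 pos [614.2 264.8 215. ] rot [ 179.8    0.9 -177.1] F [-4.3 -2.7 31.8] gap -0.1 grip 0.0 | shift [-43.   -1.1   8.6] turn units -0.02
```

The lid edge has caught under the finger knuckles (35 N upward). I'll back off, raise, then push on with only the fingertips.

Emit:
apply_moves(steps=[[-1,4,0,-8,0,0,0],[-1,3,0,-8,0,0,0],[-1,0,0,-8,0,0,0],[-1,0,0,-6,0,0,0],[-1,0,0,0,0,0,0],[-1,0,0,0,0,0,0],[-1,0,0,0,0,0,0],[-1,0,0,0,0,0,0]])

```text
time: 8.55
tool_pos: [601.3, 263.5, 234.5]
tcp_rot: [-180.0, -0.1, -177.1]
ft_force: [-0.1, -1.1, -0.3]
finger_gap: 0.1
grip_force: 0.0
```

```bash
python3 - <<'E'
from h import *
print(lid()); to(*fr(B,BY,90,0),230,183)
s=r.snapshot("side"); cv2.imwrite("pics/s2.png",cv2.resize(s["color"][30:180,170:300],None,fx=4,fy=4))
E
```

```text
(np.int64(309), 'lid angle', np.float64(1.32), 'z top', np.float64(306.7007672622165))
t 8.6 pos [601.4 263.5 234.7] rot [-1.800e+02 -1.000e-01 -1.771e+02] F [ 0.1  0.  -0.8] gap -0.2 grip 0.0 | shift [-56.   -0.4   4.6] turn units -0.01
```

View pics/s2.png

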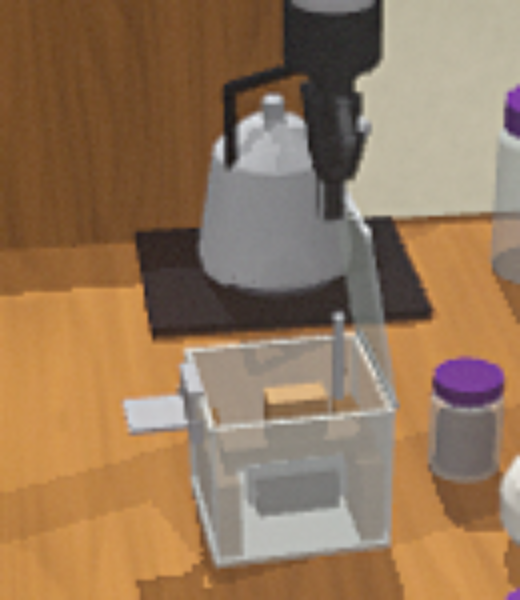

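Picture: the lid stands at about 1.3 rad, its top at crop (350,200), with the fingertip just in front at (332,218). The handle is visible at (298,395). I continue pushing.

Emit:
apply_moves(steps=[[-1,-7,0,0,0,0,0],[-1,-7,0,0,0,0,0],[-1,-7,0,0,0,0,0],[-1,-8,0,0,0,0,0],[-1,-8,0,0,0,0,0],[-1,-8,0,0,0,0,0],[-1,-8,0,0,0,0,0],[-1,-8,0,0,0,0,0]])

```text
time: 9.45
tool_pos: [663.3, 266.7, 235.1]
tcp_rot: [-180.0, -0.0, -177.1]
ft_force: [-0.2, -0.2, 0.3]
finger_gap: 0.1
grip_force: 0.0
```

```bash
python3 - <<'E'
from h import *
print(lid()); to(*fr(B,BY,0,0),260,183)
E
```

```text
(np.int64(620), 'lid angle', np.float64(1.75), 'z top', np.float64(304.395880263237))
t 9.5 pos [664.  266.5 234.9] rot [-180.     0.  -177.1] F [0.1 0.3 0.4] gap 0.1 grip 0.0 | shift [ 96.7  -0.3 -25.1] turn units -0.02
```

Emit:
apply_moves(steps=[[-0.3,15,0,-10,0,0,0],[-0.3,30,0,-10,0,0,0],[-0.3,30,0,-10,0,0,0],[-0.3,30,0,0,0,0,0],[-0.3,30,0,0,0,0,0],[-0.3,30,0,0,0,0,0],[-0.3,30,0,0,0,0,0],[-0.3,25,0,0,0,0,0]])

```text
time: 10.3
tool_pos: [441.6, 255.4, 265.6]
tcp_rot: [180.0, 0.0, -177.0]
ft_force: [0.1, 0.4, -1.0]
finger_gap: 30.0
grip_force: 0.0
```

```bash
python3 - <<'E'
from h import *
print(lid()); to(*fr(B,BY,0,0),260,183)
t=r.snapshot("top"); s=r.snapshot("side"); np.savez("top1.npz",**t); np.savez("side1.npz",**s)
im=np.zeros((560,800,3),np.uint8); a=cv2.resize(t["color"][125:225,85:165],None,fx=5,fy=5,interpolation=cv2.INTER_CUBIC); b=cv2.resize(s["color"][75:180,205:285],None,fx=5,fy=5,interpolation=cv2.INTER_CUBIC)
im[:500,:400]=a; im[:525,400:]=b; cv2.imwrite("pics/look2.png",im)
for n,q,sub in(("top",t,np.s_[125:225,85:165]),("side",s,np.s_[75:180,205:285])):
    w=cloud(q); d=w[...,:2]-B; bx=d@[np.cos(.0524),np.sin(.0524)]; by=d@[-np.sin(.0524),np.cos(.0524)]
    m=(abs(bx)<68)&(abs(by)<60)&(w[...,2]>126)&(w[...,2]<140)
    print(n,m.sum(),np.percentile(bx[m],[2,50,98]).round(0),np.percentile(by[m],[2,50,98]).round(0),np.median(w[m][:,2]))
    m=(abs(bx)<30)&(abs(by)<60)&(w[...,2]>88)&(w[...,2]<100); print(" bar",m.sum(),np.percentile(by[m],[2,50,98]).round(0),np.median(w[m][:,2])) if m.sum() else 0
E
```

```text
(np.int64(662), 'lid angle', np.float64(1.84), 'z top', np.float64(286.2182078825792))
t 10.35 pos [439.1 255.7 266. ] rot [ 1.80e+02 -1.00e-01 -1.77e+02] F [2.9 3.6 1.1] gap 30.0 grip 0.0 | shift [-128.6   -1.2    5.9] turn units 0.0
top 187 [-22.   3.  53.] [-29. -15.  52.] 132.21715963543284
 bar 91 [-34. -29.   1.] 93.5271275019586
side 96 [-24.   4.  56.] [-34. -19.  59.] 131.16459671693406
 bar 1 [59. 59. 59.] 95.95087820129231
```

View pics/look2.png

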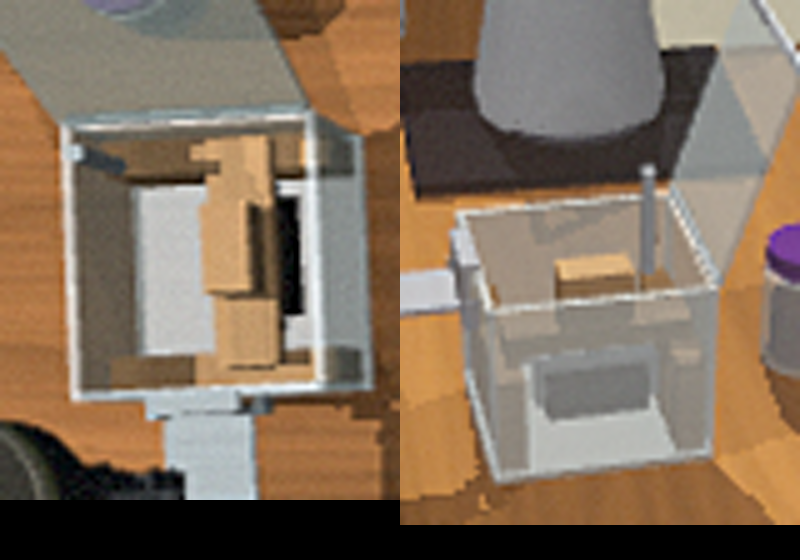

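Picture: lid leaning fully back. In the top crop the handle is at about (228,245), the bar runs from (245,140) to (248,368), and the plunger is at (80,155). I measure the handle pose.

```bash
python3 - <<'E'
from h import *
for n in("top","side"):
    s=dict(np.load(n+"1.npz")); c=s["color"]; w=cloud(s); z=cv2.medianBlur(np.nan_to_num(w[...,2]).astype(np.float32),3)
    hsv=cv2.cvtColor(c,cv2.COLOR_BGR2HSV); d=w[...,:2]-B
    m=(np.hypot(d[...,0],d[...,1])<60)&(z>122)&(z<145)&(hsv[...,1]>75)
    if n=="top": m&=(hsv[...,2]>150)
    m=cv2.morphologyEx(m.astype(np.uint8),cv2.MORPH_OPEN,np.ones((3,3),np.uint8))
    k=max(cv2.findContours(m,cv2.RETR_EXTERNAL,cv2.CHAIN_APPROX_NONE)[0],key=cv2.contourArea)[:,0]
    W=np.array([px2w(s,u,v,132)[:2] for u,v in k],np.float32); R=cv2.minAreaRect(W); dd=np.array(R[0])-B
    print(n,m.sum(),R,"box frame",dd@[np.cos(.0524),np.sin(.0524)],dd@[-np.sin(.0524),np.cos(.0524)])
s=dict(np.load("top1.npz")); P=lambda x,y,z:px2w(s,85+(x-2)/5,125+(y-2)/5,z)
print("hand handle",P(228,245,132),"bar: top end",P(241,140,94),"bottom end",P(247,366,94))
print("rim inner-left back/front",P(65,130,136),P(75,398,136))
to(*fr(B,BY,0,-18),260,183)
E
```

```text
top 153 ((572.288330078125, 245.010986328125), (47.144554138183594, 24.903766632080078), 0.7086633443832397) box frame 3.933841616541118 -16.41758687326493
side 92 ((568.5362548828125, 236.65167236328125), (40.113555908203125, 50.29979705810547), 81.60386657714844) box frame -0.2509112342795583 -24.56890834966735
hand handle [572.02560788 243.06806942 132.        ] bar: top end [634.20678578 246.29517762  94.        ] bottom end [505.89168285 241.38541688  94.        ]
rim inner-left back/front [635.18094297 333.00350482 136.        ] [487.63421083 325.3120031  136.        ]
t 10.45 pos [442.3 255.7 266.1] rot [ 1.80e+02  1.00e-01 -1.77e+02] F [0.5 0.2 0. ] gap 30.0 grip 0.0 | shift [-125.3  -19.     6.3] turn units 0.0
```

Emit:
apply_moves(steps=[[0.18,-16,-2.3,0,0,0,0],[0.18,-16,-2.3,0,0,0,0],[0.18,-16,-2.3,0,0,0,0],[0.18,-16,-2.3,0,0,0,0],[0.18,-16,-2.3,0,0,0,0],[0.18,-16,-2.3,0,0,0,0],[0.18,-16,-2.2,0,0,0,0],[0.18,-16,-2.2,0,0,0,0]])

```text
time: 11.25
tool_pos: [573.3, 243.5, 264.9]
tcp_rot: [-180.0, 0.0, -177.1]
ft_force: [0.1, 0.7, 0.2]
finger_gap: 50.3
grip_force: 0.0
```

Emit:
apply_moves(steps=[[0.18,0,0,15,0,0,0],[0.18,0,0,22,0,0,0],[0.18,0,0,22,0,0,0],[0.18,0,0,22,0,0,0],[0.18,0,0,22,0,0,0],[0.18,0,0,22,0,0,0],[0.18,0,0,20,0,0,0],[0.18,0,0,15,0,0,0]])

```text
time: 12.05
tool_pos: [570.3, 243.4, 102.4]
tcp_rot: [-180.0, -0.2, -177.1]
ft_force: [-0.0, 0.1, -0.7]
finger_gap: 50.3
grip_force: 0.0
```

```bash
python3 - <<'E'
from h import *
to(571,244,62,182.5)
s=r.snapshot("side"); w=cloud(s)
m=(abs(w[...,0]-571)<28)&(w[...,1]>180)&(w[...,1]<240)&(w[...,2]>138)&(w[...,2]<260); P=w[m]; o=P[P[:,2].argsort()]; print(len(P)); print(o[:10].round(0).tolist())
cv2.imwrite("pics/s3.png",cv2.resize(s["color"][60:180,200:300],None,fx=5,fy=5,interpolation=cv2.INTER_CUBIC))
E
```

```text
t 12.05 pos [570.3 243.4 102.4] rot [-180.    -0.2 -177.1] F [-0.   0.1 -0.7] gap 50.3 grip 0.0 | shift [-0.9  0.6 40.4] turn units 0.09
281
[[586.0, 190.0, 138.0], [550.0, 189.0, 138.0], [593.0, 188.0, 139.0], [581.0, 217.0, 142.0], [567.0, 216.0, 144.0], [574.0, 214.0, 144.0], [577.0, 213.0, 145.0], [570.0, 211.0, 146.0], [563.0, 211.0, 147.0], [583.0, 213.0, 148.0]]
```

View pics/s3.png

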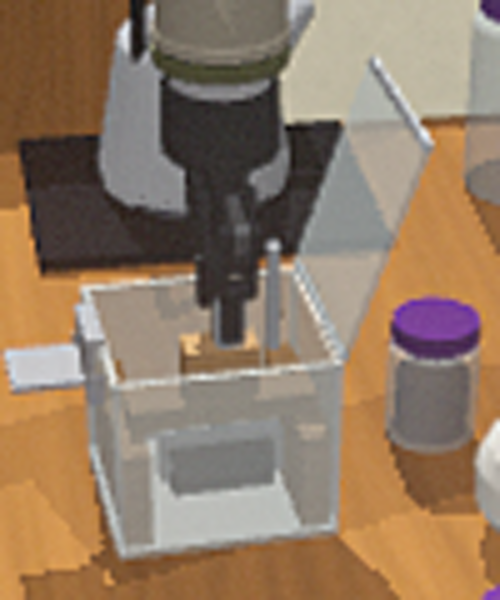

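```bash
python3 - <<'E'
from h import *
s=r.snapshot("side"); w=cloud(s)
for z in range(140,300,10):
    m=(abs(w[...,0]-571)<45)&(w[...,1]>150)&(w[...,1]<330)&(abs(w[...,2]-z-5)<=5); m[:, :195]=0
    P=w[m]; P=P[(P[:,1]>196)|(P[:,2]>150)]
    if len(P): print(z,len(P),np.percentile(P[:,1],[3,20]).round(0),np.percentile(P[:,0],[3,97]).round(0))
E
```

```text
140 15 [205. 210.] [558. 613.]
150 26 [203. 205.] [558. 614.]
160 30 [202. 204.] [558. 584.]
170 23 [201. 205.] [558. 579.]
180 15 [188. 191.] [556. 580.]
190 35 [184. 187.] [555. 583.]
200 23 [182. 185.] [553. 585.]
210 35 [179. 181.] [552. 582.]
220 40 [177. 178.] [552. 584.]
230 47 [173. 176.] [551. 588.]
240 75 [176. 180.] [551. 588.]
250 33 [195. 202.] [560. 582.]
260 32 [204. 206.] [543. 601.]
270 67 [203. 207.] [534. 600.]
280 74 [203. 207.] [534. 603.]
290 73 [205. 207.] [536. 603.]
```

Emit:
apply_moves(steps=[[-0.1,0,0,0,0,0,0],[-0.1,0,0,0,0,0,0],[-0.1,0,0,8,0,0,0],[-0.1,0,0,8,0,0,0],[-0.1,0,0,8,0,0,0],[-0.1,0,0,7,0,0,0],[-0.1,0,0,6,0,0,0],[-0.1,0,0,0,0,0,0]])

```text
time: 12.95
tool_pos: [570.6, 243.5, 66.7]
tcp_rot: [-180.0, -0.1, -177.1]
ft_force: [-0.2, 1.0, 0.8]
finger_gap: 38.1
grip_force: 0.0
```

No contact forces. Now I grip.

Emit:
apply_moves(steps=[[-0.6,0,0,0,0,0,0],[-0.8,0,0,0,0,0,0],[-1,0,0,0,0,0,0],[-1,0,0,0,0,0,0],[-1,0,0,0,0,0,0],[-1,0,0,0,0,0,0],[-1,0,0,0,0,0,0],[-1,0,0,0,0,0,0]], squeeze=70)

```text
time: 13.75
tool_pos: [571.6, 243.8, 68.3]
tcp_rot: [180.0, -0.0, -177.1]
ft_force: [0.6, -0.1, -3.1]
finger_gap: 24.6
grip_force: 69.6
```

```bash
python3 - <<'E'
from h import *
to(571,244,62,182.5); print(r.sense()["wrist_torque"])
E
```

```text
t 13.75 pos [571.6 243.8  68.3] rot [ 180.    -0.  -177.1] F [ 0.6 -0.1 -3.1] gap 24.6 grip 69.6 | shift [0.6 0.2 6.3] turn units 0.09
[ 0.08179308 -0.02677294 -0.0063254 ]
```

Emit:
apply_moves(steps=[[-1,0,0,-6,0,0,0],[-1,0,0,-12,0,0,0],[-1,0,0,-20,0,0,0],[-1,0,0,-24,0,0,0],[-1,0,0,-24,0,0,0],[-1,0,0,-24,0,0,0],[-1,0,0,-24,0,0,0],[-1,0,0,-20,0,0,0]])

```text
time: 14.55
tool_pos: [572.0, 243.9, 225.3]
tcp_rot: [180.0, 0.1, -177.1]
ft_force: [0.2, 0.2, -4.9]
finger_gap: 24.8
grip_force: 69.4
```

```bash
python3 - <<'E'
from h import *
to(*fr(PC,PY,0,88),222,198.15); print(r.sense()["wrist_torque"],lid())
s=r.snapshot("side"); w=cloud(s); m=(abs(w[...,0]-571)<60)&(abs(w[...,1]-235)<50)&(w[...,2]>143)&(w[...,2]<260); P=w[m]; print(np.sort(P[:,2])[:8].round(0))
for z in range(140,260,10):
    k=abs(P[:,2]-z-5)<5
    if k.sum(): print(z,k.sum(),P[k].min(0).round(0),P[k].max(0).round(0))
E
```

```text
t 14.55 pos [572.  243.9 225.3] rot [ 1.800e+02  1.000e-01 -1.771e+02] F [ 0.2  0.2 -4.9] gap 24.8 grip 69.4 | shift [  79.1 -395.3    2.9] turn units -3.04
[ 0.00558966 -0.03556018 -0.00480826] (np.int64(1624), 'lid angle', np.float64(1.15), 'z top', np.float64(294.4242412476318))
[181. 181. 182. 183. 183. 183. 183. 183.]
180 41 [537. 223. 181.] [606. 237. 190.]
190 65 [529. 218. 190.] [614. 246. 200.]
200 90 [529. 219. 200.] [614. 251. 209.]
210 94 [528. 221. 210.] [613. 243. 220.]
220 91 [529. 230. 220.] [614. 257. 228.]
230 18 [521. 224. 230.] [628. 241. 240.]
240 108 [512. 217. 240.] [630. 234. 250.]
250 194 [512. 217. 250.] [631. 268. 260.]
```

Emit:
apply_moves(steps=[[-1,4,-20,0,0,0,0],[-1,8,-40,0,0,0,0],[-1,8,-40,0,0,0,0],[-1,8,-40,0,0,0,0],[-1,8,-40,0,0,0,0],[-1,8,-40,0,0,0,0],[-1,8,-40,0,0,0,0],[-1,8,-40,0,0,0,0]])

```text
time: 15.45
tool_pos: [526.1, -60.3, 221.4]
tcp_rot: [180.0, -0.1, -177.0]
ft_force: [0.4, 0.3, -4.8]
finger_gap: 24.9
grip_force: 69.8
```

Emit:
apply_moves(steps=[[-1,8,-40,0,0,0,0],[-1,7,-35,0,0,0,0],[-1,4,-20,0,0,0,0],[-1,0,0,20,0,0,-0.76],[-1,0,0,25,0,0,-0.76],[-1,0,0,25,0,0,-0.76],[-1,0,0,20,0,0,-0.76],[-1,0,0,0,0,0,0]])

```text
time: 16.25
tool_pos: [509.9, -153.6, 127.8]
tcp_rot: [179.7, -0.3, -161.8]
ft_force: [-0.8, 0.7, -4.5]
finger_gap: 24.7
grip_force: 69.7
```

```bash
python3 - <<'E'
from h import *
to(*fr(PC,PY,0,88),70,198.15); print(r.sense()["wrist_torque"])
F=[]
for i in range(3):
    s=r.snapshot("side"); F.append(r.sense()["ft_force"])
print(np.mean(F,0).round(2))
cv2.imwrite("pics/s4.png",cv2.resize(s["color"][130:330,180:330],None,fx=3.5,fy=3,interpolation=cv2.INTER_CUBIC))
E
```

```text
t 16.25 pos [ 509.9 -153.6  127.8] rot [ 179.7   -0.3 -161.8] F [-0.8  0.7 -4.5] gap 24.7 grip 69.7 | shift [-3.2 -2.7 57.8] turn units 0.01
[ 0.01702683  0.07150966 -0.01984047]
[ 0.3  -0.17 -3.19]
```

View pics/s4.png

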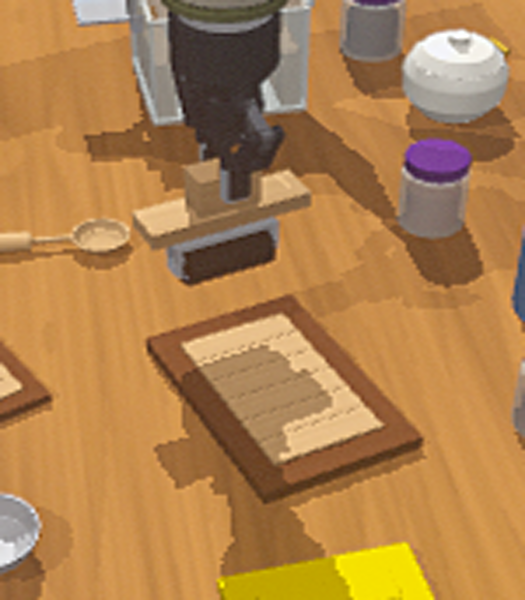

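Picture: the roller is held level above the +y end of the panel, drum at (222,260) and panel at (285,395). Now I descend onto the frame end.

Emit:
apply_moves(steps=[[-1,-3,-2,12,0,0,0],[-1,0,0,15,0,0,0],[-1,0,0,14,0,0,0],[-1,0,0,10,0,0,0],[-1,0,0,5,0,0,0],[-1,0,0,2,0,0,0],[-1,0,0,2,0,0,0],[-1,0,0,0,0,0,0]])

```text
time: 17.2
tool_pos: [516.7, -155.8, 72.6]
tcp_rot: [-180.0, 0.0, -161.9]
ft_force: [-0.1, 0.7, -3.9]
finger_gap: 24.5
grip_force: 69.9
```

```bash
cat >> h.py <<'E'
def F(n=4):
    a=[]
    for i in range(n): r.snapshot("side"); q=r.sense(); a.append([*q["tool_pos"],*q["ft_force"]])
    print("pos",np.mean(a,0)[:3].round(1),"F",np.mean(a,0)[3:].round(2))
E
python3 - <<'E'
from h import *
F(); to(*fr(PC,PY,0,88),60,198.15)
E
```

```text
pos [ 516.9 -155.9   72.8] F [ 0.12 -0.32 -3.77]
t 17.4 pos [ 516.9 -155.9   72.8] rot [-180.     0.  -161.9] F [-1.  -0.2 -3.1] gap 24.6 grip 69.9 | shift [ 3.1  1.9 12.8] turn units -0.0
```

Emit:
apply_moves(steps=[[-1,3,2,3,0,0,0],[-1,0,0,2,0,0,0],[-1,0,0,2,0,0,0],[-1,0,0,1,0,0,0],[-1,0,0,1,0,0,0],[-1,0,0,1,0,0,0],[-1,0,0,0,0,0,0],[-1,0,0,0,0,0,0]])

```text
time: 18.2
tool_pos: [513.2, -155.0, 62.7]
tcp_rot: [-180.0, 0.0, -161.9]
ft_force: [-2.8, -1.5, 3.9]
finger_gap: 24.5
grip_force: 71.0
```

```bash
python3 - <<'E'
from h import *
F(); to(*fr(PC,PY,0,88),60,198.15)
E
```

```text
pos [ 513.2 -154.9   62.6] F [-3.06 -1.34  4.41]
t 18.4 pos [ 513.2 -154.9   62.5] rot [-180.     0.  -161.9] F [-3.8 -1.4  4.7] gap 24.8 grip 71.0 | shift [-0.2 -0.2  2.5] turn units -0.0
```

Emit:
apply_moves(steps=[[-1,0,0,1,0,0,0],[-1,0,-5,0,0,0,0],[-1,0,-6,0,0,0,0],[-1,0,-6,0,0,0,0],[-1,0,-6,0,0,0,0],[-1,0,-6,0,0,0,0],[-1,0,-6,0,0,0,0],[-1,0,-6,0,0,0,0]])

```text
time: 19.2
tool_pos: [526.3, -193.6, 61.5]
tcp_rot: [180.0, 0.1, -161.8]
ft_force: [-2.1, 0.6, 5.5]
finger_gap: 24.7
grip_force: 71.2
```

```bash
python3 - <<'E'
from h import *
F(2); to(*fr(PC,PY,0,-88),62,198.15)
E
```

```text
pos [ 526.6 -194.6   61.8] F [-1.57 -1.56  5.9 ]
t 19.3 pos [ 526.6 -194.4   61.8] rot [-1.799e+02  1.000e-01 -1.619e+02] F [-1.1 -1.5  6.2] gap 24.9 grip 71.1 | shift [ 2.000e-01 -1.344e+02 -1.000e-01] turn units -0.0
```

Emit:
apply_moves(steps=[[-1,0,-5.6,0,0,0,0],[-1,0,-5.6,0,0,0,0],[-1,0,-5.6,0,0,0,0],[-1,0,-5.6,0,0,0,0],[-1,0,-5.6,0,0,0,0],[-1,0,-5.6,0,0,0,0],[-1,0,-5.6,0,0,0,0],[-1,0,-5.6,0,0,0,0]])

```text
time: 20.1
tool_pos: [540.4, -235.8, 61.5]
tcp_rot: [180.0, 0.1, -161.8]
ft_force: [-1.8, 2.0, 5.6]
finger_gap: 24.7
grip_force: 71.3
```

Emit:
apply_moves(steps=[[-1,0,-5.6,0,0,0,0],[-1,0,-5.6,0,0,0,0],[-1,0,-5.6,0,0,0,0],[-1,0,-5.6,0,0,0,0],[-1,0,-5.6,0,0,0,0],[-1,0,-5.6,0,0,0,0],[-1,0,-5.6,0,0,0,0],[-1,0,-5.6,0,0,0,0]])

```text
time: 20.9
tool_pos: [554.8, -279.0, 61.9]
tcp_rot: [-180.0, 0.1, -161.8]
ft_force: [-0.3, 0.8, 5.0]
finger_gap: 25.2
grip_force: 71.2
```

Emit:
apply_moves(steps=[[-1,0,-5.6,0,0,0,0],[-1,0,-5.6,0,0,0,0],[-1,0,-5.6,0,0,0,0],[-1,0,-5.6,0,0,0,0],[-1,0,-5.6,0,0,0,0],[-1,0,-5.6,0,0,0,0],[-1,0,-5.6,0,0,0,0],[-1,0,-5.6,0,0,0,0]])

```text
time: 21.7
tool_pos: [569.0, -321.6, 62.0]
tcp_rot: [-179.9, 0.1, -161.8]
ft_force: [0.8, 0.0, 5.6]
finger_gap: 24.6
grip_force: 71.2
```

```bash
python3 - <<'E'
from h import *
F(2); to(*fr(PC,PY,0,-88),62,198.15)
E
```

```text
pos [ 569.2 -322.3   62.1] F [1.15 0.03 5.06]
t 21.8 pos [ 569.2 -322.2   62.1] rot [-1.799e+02  1.000e-01 -1.619e+02] F [ 1.1 -0.   5.2] gap 24.9 grip 71.1 | shift [0.9 0.3 0.1] turn units -0.0
```

Emit:
apply_moves(steps=[[-1,0,0,-6,0,0,0],[-1,0,0,-14,0,0,0],[-1,0,0,-24,0,0,0],[-1,0,0,-26,0,0,0],[-1,0,0,-26,0,0,0],[-1,0,0,-26,0,0,0],[-1,0,0,-24,0,0,0],[-1,0,0,-18,0,0,0]])

```text
time: 22.6
tool_pos: [567.6, -321.1, 227.2]
tcp_rot: [-180.0, 0.0, -161.8]
ft_force: [1.4, -0.9, -3.7]
finger_gap: 24.6
grip_force: 70.0
```

Emit:
apply_moves(steps=[[-1,0,20,0,0,0,0.76],[-1,0,40,0,0,0,0.76],[-1,0,40,0,0,0,0.76],[-1,0,40,0,0,0,0.76],[-1,0,40,0,0,0,0],[-1,0,40,0,0,0,0],[-1,0,40,0,0,0,0],[-1,0,20,0,0,0,0]])

```text
time: 23.4
tool_pos: [531.2, -41.4, 225.3]
tcp_rot: [179.9, -0.1, -176.9]
ft_force: [-0.6, 0.3, -4.1]
finger_gap: 24.8
grip_force: 70.3
```

```bash
python3 - <<'E'
from h import *
to(*fr(B,BY,0,0),226,183)
D=[]
for n in("top","side"):
    acc=[cloud(r.snapshot(n)) for _ in range(6)]; w=np.nanmedian(acc,0); a=np.radians(PY); d=w[...,:2]-PC
    px=d@[np.cos(a),np.sin(a)]; py=d@[-np.sin(a),np.cos(a)]; g=(w[...,2]>5)&(w[...,2]<30)
    m=g&((abs(abs(px)-55)<6)&(abs(py)<85)); fz=np.nanmean(w[m][:,2])
    print(n,"frame",fz.round(2),[(round(float(np.nanmean(w[g&(abs(px)<38)&(abs(py-y)<9)][:,2])-fz),2)) for y in(-65,-39,-13,13,39,65)])
# same on the first pictures
for n in("top","side"):
    w=cloud(dict(np.load(n+"0.npz"))); a=np.radians(PY); d=w[...,:2]-PC
    px=d@[np.cos(a),np.sin(a)]; py=d@[-np.sin(a),np.cos(a)]; g=(w[...,2]>5)&(w[...,2]<30)
    m=g&((abs(abs(px)-55)<6)&(abs(py)<85)); fz=np.nanmean(w[m][:,2])
    print("before",n,"frame",fz.round(2),[(round(float(np.nanmean(w[g&(abs(px)<38)&(abs(py-y)<9)][:,2])-fz),2)) for y in(-65,-39,-13,13,39,65)])
E
```

```text
t 23.4 pos [531.2 -41.4 225.3] rot [ 1.799e+02 -1.000e-01 -1.769e+02] F [-0.6  0.3 -4.1] gap 24.8 grip 70.3 | shift [-5.250e+01  3.002e+02 -3.000e-01] turn units 0.02
top frame 13.67 [-0.21, -0.1, -0.07, -0.11, -0.41, -0.13]
side frame 13.82 [-0.2, 0.02, -0.03, -0.09, 0.03, -0.07]
before top frame 13.73 [2.65, 3.05, 2.82, 3.23, 2.52, 2.84]
before side frame 13.68 [3.12, 3.3, 3.06, 3.19, 3.15, 3.09]
```

All six staves are flush, to within 0.4 mm in depth. Now back to the box.

Emit:
apply_moves(steps=[[-1,-4,22,0,0,0,0],[-1,-7,38,0,0,0,0],[-1,-7,40,0,0,0,0],[-1,-7,40,0,0,0,0],[-1,-7,40,0,0,0,0],[-1,-7,40,0,0,0,0],[-1,-7,38,0,0,0,0],[-1,-4,22,0,0,0,0]])

```text
time: 24.8
tool_pos: [567.7, 240.2, 225.0]
tcp_rot: [180.0, -0.0, -177.0]
ft_force: [-0.4, -0.5, -3.8]
finger_gap: 24.7
grip_force: 70.5
```

Emit:
apply_moves(steps=[[-1,-4,18,0,0,0,0.02],[-1,0,0,0,0,0,0],[-1,0,0,0,0,0,0],[-1,0,0,0,0,0,0],[-1,0,0,0,0,0,0],[-1,0,0,0,0,0,0],[-1,0,0,0,0,0,0],[-1,0,0,0,0,0,0]])

```text
time: 25.6
tool_pos: [570.9, 255.3, 225.4]
tcp_rot: [180.0, 0.0, -177.2]
ft_force: [0.5, -0.4, -4.2]
finger_gap: 24.7
grip_force: 70.5
```

```bash
python3 - <<'E'
from h import *
to(569.5,261.3,225,183); F(3)
s=r.snapshot("side"); w=cloud(s)
m=(abs(w[...,0]-569)<80)&(abs(w[...,1]-250)<50)&(w[...,2]>215)&(w[...,2]<262); P=w[m]
for z in range(210,260,8):
    k=abs(P[:,2]-z-4)<4
    if k.sum()>5: print(z,k.sum(),np.percentile(P[k],2,axis=0).round(0),np.percentile(P[k],98,axis=0).round(0))
# front side wall rim of box in side view: top edge z=136 at box y=-70
d=w[...,:2]-B; bx=d@[np.cos(.0524),np.sin(.0524)]; by=d@[-np.sin(.0524),np.cos(.0524)]
m=(abs(by+70)<6)&(w[...,2]>40)&(w[...,2]<130)&(abs(bx)<100); print("wall -y: bx range",np.percentile(bx[m],[0.5,2,98,99.5]).round(1),m.sum())
E
```

```text
t 25.6 pos [570.9 255.3 225.4] rot [ 180.     0.  -177.2] F [ 0.5 -0.4 -4.2] gap 24.7 grip 70.5 | shift [1.2 6.1 0.4] turn units -0.04
pos [570.9 255.5 225.3] F [-0.14 -0.03 -3.79]
210 23 [533. 244. 215.] [610. 266. 218.]
218 73 [528. 242. 218.] [608. 265. 225.]
226 6 [550. 241. 228.] [617. 248. 234.]
234 77 [505. 232. 235.] [631. 248. 242.]
242 128 [506. 231. 242.] [633. 273. 250.]
250 149 [504. 235. 250.] [630. 272. 258.]
258 16 [547. 239. 258.] [594. 248. 262.]
wall -y: bx range [-79.7 -77.4  70.8  73.3] 1037
```

Emit:
apply_moves(steps=[[-1,3,6,0,0,0,-0.03],[-1,0,0,10,0,0,0],[-1,0,0,16,0,0,0],[-1,0,0,18,0,0,0],[-1,0,0,18,0,0,0],[-1,0,0,18,0,0,0],[-1,0,0,16,0,0,0],[-1,0,0,10,0,0,0]])

```text
time: 26.6
tool_pos: [566.2, 260.9, 116.2]
tcp_rot: [-179.9, -0.2, -177.0]
ft_force: [-0.9, 0.4, -3.3]
finger_gap: 24.9
grip_force: 70.5
```

```bash
python3 - <<'E'
from h import *
to(568,261.3,78,183); F(2)
t=r.snapshot("top"); s=r.snapshot("side")
im=np.zeros((560,800,3),np.uint8); im[:500,:400]=cv2.resize(t["color"][125:225,85:165],None,fx=5,fy=5,interpolation=cv2.INTER_CUBIC); im[:525,400:]=cv2.resize(s["color"][75:180,205:285],None,fx=5,fy=5,interpolation=cv2.INTER_CUBIC)
cv2.imwrite("pics/look3.png",im)
E
```

```text
t 26.6 pos [566.2 260.9 116.2] rot [-179.9   -0.2 -177. ] F [-0.9  0.4 -3.3] gap 24.9 grip 70.5 | shift [-1.9  0.3 38.2] turn units -0.0
pos [565.8 260.8 115.7] F [-0.52 -0.08 -4.72]
```

View pics/look3.png

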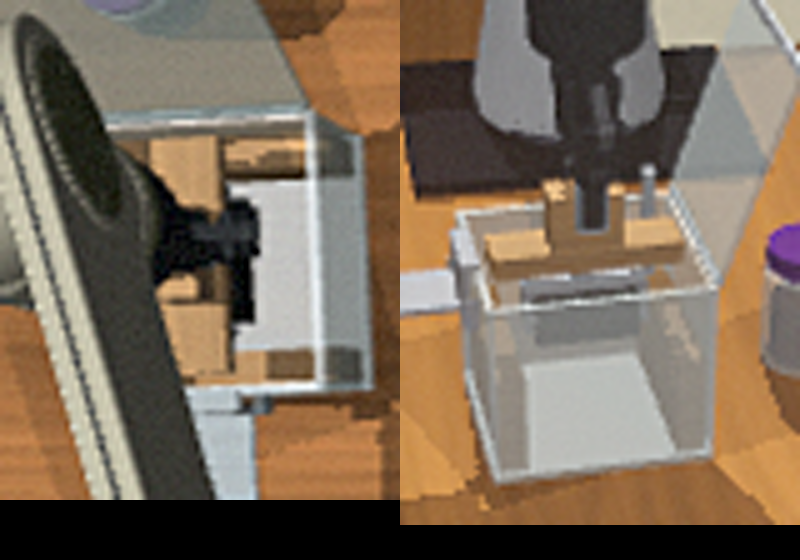

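Picture: the roller is going into the box. The bar spans crop rows 138–372 with roughly equal gaps to both end walls, and in y it is centred. I continue down gently.

Emit:
apply_moves(steps=[[-1,0,0,6,0,0,0],[-1,0,0,8,0,0,0],[-1,0,0,8,0,0,0],[-1,0,0,8,0,0,0],[-1,0,0,5,0,0,0],[-1,0,0,4,0,0,0],[-1,0,0,2,0,0,0],[-1,0,0,0,0,0,0]])

```text
time: 27.6
tool_pos: [567.5, 261.4, 78.0]
tcp_rot: [-180.0, -0.0, -177.0]
ft_force: [0.3, -0.3, -3.7]
finger_gap: 24.5
grip_force: 70.6
```

```bash
python3 - <<'E'
from h import *
F(4); to(568,261.3,68,183)
E
```

```text
pos [567.8 261.5  78.6] F [ 0.29 -0.05 -3.7 ]
t 27.8 pos [567.9 261.6  78.8] rot [ 180.    0. -177.] F [ 0.5  0.8 -3.9] gap 24.6 grip 70.6 | shift [-0.  -0.3 10.8] turn units 0.0
```

Emit:
apply_moves(steps=[[-1,0,0,3,0,0,0],[-1,0,0,2,0,0,0],[-1,0,0,1.5,0,0,0],[-1,0,0,1,0,0,0],[-1,0,0,1,0,0,0],[-1,0,0,0.5,0,0,0],[-1,0,0,0,0,0,0],[-1,0,0,0,0,0,0]])

```text
time: 28.6
tool_pos: [567.6, 261.4, 69.4]
tcp_rot: [180.0, 0.0, -177.0]
ft_force: [-0.7, 0.1, -2.8]
finger_gap: 24.7
grip_force: 70.6
```

```bash
python3 - <<'E'
from h import *
F(5); to(568,261.3,68,183)
E
```

```text
pos [567.7 261.5  69.4] F [-0.62  0.23 -4.14]
t 28.85 pos [567.7 261.4  69.4] rot [ 180.    0. -177.] F [-0.1  0.9 -4.1] gap 24.8 grip 70.6 | shift [-0.3 -0.2  1.4] turn units -0.0
```

Emit:
apply_moves(steps=[[-1,0,0,0.5,0,0,0],[-1,0,0,0.5,0,0,0],[-1,0,0,0.4,0,0,0],[-1,0,0,0.4,0,0,0],[-1,0,0,0,0,0,0],[-1,0,0,0,0,0,0],[-1,0,0,0,0,0,0],[-1,0,0,0,0,0,0]])

```text
time: 29.65
tool_pos: [567.7, 261.5, 68.3]
tcp_rot: [180.0, 0.0, -177.0]
ft_force: [-4.4, -0.8, 5.3]
finger_gap: 24.6
grip_force: 71.9
```

```bash
python3 - <<'E'
from h import *
F(5)
E
```

```text
pos [567.7 261.5  68.2] F [-5.3  -1.68  5.89]
```

Seated. I ease the load, release, and rise straight up.

Emit:
apply_moves(steps=[[-1,0,0,-0.4,0,0,0],[-1,0,0,-0.2,0,0,0],[-0.3,0,0,0,0,0,0],[-0.2,0,0,0,0,0,0],[-0.1,0,0,0,0,0,0],[0,0,0,0,0,0,0],[0,0,0,0,0,0,0],[0,0,0,0,0,0,0]])

```text
time: 30.7
tool_pos: [567.6, 261.4, 68.1]
tcp_rot: [-180.0, 0.0, -177.0]
ft_force: [-0.3, 1.0, 0.1]
finger_gap: 42.9
grip_force: 0.0
```

Emit:
apply_moves(steps=[[0,0,0,-4,0,0,0],[0,0,0,-8,0,0,0],[0,0,0,-15,0,0,0],[0,0,0,-25,0,0,0],[0,0,0,-25,0,0,0],[0,0,0,-25,0,0,0],[0,0,0,-25,0,0,0],[0,0,0,-20,0,0,0]])

```text
time: 31.5
tool_pos: [568.3, 261.7, 218.9]
tcp_rot: [179.9, 0.2, -177.0]
ft_force: [0.2, 0.1, -0.3]
finger_gap: 43.0
grip_force: 0.0
```

Emit:
apply_moves(steps=[[0,15,0,0,0,0,0],[0,30,0,0,0,0,0],[0,30,0,0,0,0,0],[0,30,0,0,0,0,0],[0,30,0,0,0,0,0],[0,20,0,0,0,0,0],[0,0,0,0,0,0,0],[0,0,0,0,0,0,0]])

```text
time: 32.3
tool_pos: [413.3, 253.6, 216.7]
tcp_rot: [179.9, 0.2, -177.0]
ft_force: [0.0, 0.5, -0.3]
finger_gap: 43.1
grip_force: 0.0
```

```bash
python3 - <<'E'
from h import *
F(2); print(lid())
t=r.snapshot("top"); w=cloud(t); d=w[...,:2]-B; bx=d@[np.cos(.0524),np.sin(.0524)]; by=d@[-np.sin(.0524),np.cos(.0524)]
m=(abs(bx)<35)&(abs(by)<40)&(w[...,2]>124)&(w[...,2]<140); print("handle",m.sum(),bx[m].mean().round(1),by[m].mean().round(1),np.median(w[m][:,2]).round(1))
for a,b in((-62,-32),(32,62)):
    m=(bx>a)&(bx<b)&(abs(by)<14)&(w[...,2]>80)&(w[...,2]<110); print("bar z",np.median(w[m][:,2]).round(1),m.sum())
s=r.snapshot("side")
# bystander change versus the first pictures
for n,q in(("top",t),("side",s)):
    o=np.load(n+"0.npz")["depth"]; df=cv2.medianBlur((abs(o-q["depth"])>25).astype(np.uint8),5); ncc,l,st,c=cv2.connectedComponentsWithStats(df); print(n,[(c[i].round(0).tolist(),int(st[i,4])) for i in range(1,ncc) if st[i,4]>15])
im=np.zeros((384,800,3),np.uint8); im[:,:400]=cv2.resize(t["color"],(400,300))[:0].shape and 0 if False else 0
cv2.imwrite("pics/end.png",np.vstack([cv2.resize(t["color"][100:300,60:380],(640,400))]))
E
```

```text
pos [413.7 253.5 216.2] F [-0.56 -0.85 -0.43]
(np.int64(666), 'lid angle', np.float64(1.84), 'z top', np.float64(286.64325640720716))
handle 187 0.0 0.9 131.6
bar z 94.2 97
bar z 94.3 104
top [([112.0, 132.0], 1531), ([124.0, 176.0], 2108), ([73.0, 298.0], 15054), ([4.0, 323.0], 157), ([7.0, 376.0], 245), ([216.0, 375.0], 549)]
side [([127.0, 29.0], 1512), ([189.0, 38.0], 2099), ([12.0, 67.0], 1322), ([273.0, 99.0], 812), ([66.0, 126.0], 672), ([241.0, 125.0], 687), ([21.0, 148.0], 851)]
```

View pics/end.png

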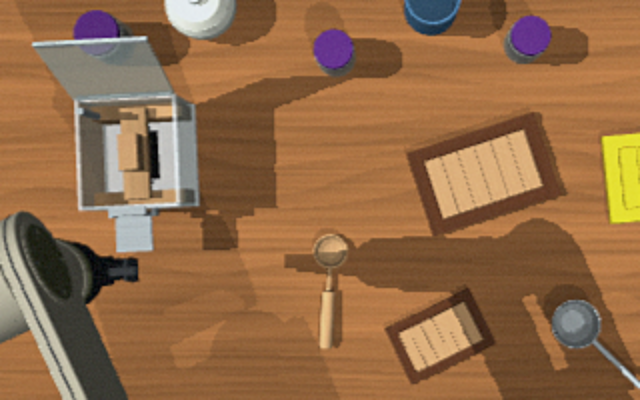

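Picture: the lid is open at (110,65) and the roller sits level and centred in the box at (133,152). The panel at (485,172) is flush, and the bystanders are unmoved. Handing in.

```bash
python3 -c "
from bench import r
print(r.hand_in())"
```

```text
the job is handed in; nothing more can be done
None
```

I handed the job in at about 32 s: the lid is resting open, all six staves measured flush in both cameras, the roller is back level on its ledges and released, and the things around are undisturbed; while opening the lid, its edge caught under the finger knuckles and the wrist read up to 35.7 N at the end of a move (40 N limit) before I backed off.

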